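Tip the glass pebbles out of the flap caddy

ROBOT

A 7-joint arm with a two-finger parallel gripper is mounted at the origin on the work surface. World frame = base frame: x ahead of the robot, y to its left, z up, the work surface at z = 0. Lengths are in m, angles in rad, forces in N, time in s.
With the tool pointing down it reaches from about 0.4 to 0.875 m from the base axis. Payload 19.3 kg.
Tool frame: the origin (TCP) lies midway between the tips of the shut fingers; the grasp point (between the pads) lies 19 mm behind it; z points along the fingers, y is the line along which they close (so a half turn about z gives the same grasp; the last joint's range is limited). The gripper opens to 85 mm and grips with 20 to 120 N. Pads are 22 mm wide; open, the fingers measure 114 mm over their backs; the gripper's body (76 mm by 85 mm) begins 54 mm behind the grasp point. The pads swing forward as they close: fully open they stand 13 mm farther back than shut.
Start: joints at [-1.214, 0.521, -0.036, 1.599, 0.021, 1.021, -0.113], TCP at [0.259, 0.569, 0.204] pointing down, gripper open.
Joint ranges: [-2.91, 2.91], [-0.3, 2.13], [-1.5, 1.42], [0.17, 2.43], [-1.26, 4.41], [0.16, 1.93], [-2.52, 2.52]. Speed limits (rad/s): [1.89, 1.89, 2.39, 2.39, 3.01, 3.01, 3.01].

INTERFACE

Orientations are given as [roll, pitch, yaw] about the fixed x, y, z axes, in that order (R = Rz(yaw) Ry(pitch) Rx(roll)).
In Python, from workcell import telemetry, grab_frame, calibration, bot, outline_of, landmark_of gives the robot as it stands. The module is installed in compiled form; this text tells all that it offers.
- The arm moves only by the shell command python3 -m inch 'ROWS' [FORCE]. ROWS is JSON, a list of rows, each a list of 7 numbers: the shift along the tool's x, y, z in m, then the turn, a rotation vector about the tool's x, y, z in rad, then the closure, from 0 (fully open) to 1 (shut). A call has 1 to 5 rows; each row shifts and turns the commanded pose from where the row before left it, along the tool's axes as they then stand; what a row does not reach is not made up. A row lasts 1/10 s, in which the tool goes at most 50 mm and 8.59 degrees, less where a joint would pass 70% of its speed; a pose out of reach is approached as far as the arm can. A call is refused whole if a number of a shift passes 0.05 or a number of a turn 0.15, either way. A call with a gripper value outside its range is refused whole. The fingers move at their own pace and stop on an object; FORCE is the grip in N (left out, the last holds). Time passes only in rows, so rows that do not move let the fingers close. It gives the time, the measured TCP pose, the force, the opening and the grip force at its end, in the units of the state.
- telemetry.observe(): the state, without advancing time (a new reading comes with each control period).
- grab_frame(name): name is "scene" or "top" or "wrist"; returns the picture (384x512x3 uint8, red, green, blue); there is no depth.
- calibration(name): a dict with "fovy" (degrees; the focal length in pixels is half the picture's height over the tangent of half this angle, whatever the lens; pixels are square), "cx", "cy" (the principal point, pixels), "pose" (4x4, takes a point from camera to world coordinates). Camera axes: x right, y down, z forward; pixel columns grow to the right and rows downward; lengths in m; the calibration is good to about 2 mm. A picture is of the moment at which its call begins: read the wrist's pose just before it. calibration takes no time and is no camera call; for the wrist camera it gives the pose at the moment of the call.
- bot.job_done(): hands the job in; it is judged then, once.
Trained networks look in the newest picture that a camera, given by its name, has taken for a name from the list of things; names that differ only in an ending like _2 or _b are one class to them, and where a whole thing is asked for, a point or a joint stands for the part that bears it (a point fixed in the world has none). Each returns a list of dicts, best first, with "score" (0 to 1); they miss things now and then, are a little off and sometimes report something else, mostly with a low value. They report only what shows in the picture. A call takes as long as a camera call. They do not tell look-alikes from the thing itself.
- outline_of(label, camera): "region" (384x512 bool, what is visible of it) and "rect" ([left, top, right, bottom] in pixels, round what is visible of it).
- landmark_of(label, camera): "xy" ([column, row] in pixels: a listed point, or the origin of a listed thing).
The state is a dict: "clock": time; "qpos": joint angles; "qd": joint speeds; "joint_efforts": joint torques, N m; "position": TCP position; "tool_rot": TCP orientation; "force": force on the tool from outside, world axes, zero at the start; "moment": the same for the moment, N m; "grip_width": finger opening in m; "finger_force": force on a finger pad.
Only numpy, scipy, OpenCV 4.12 (cv2) and the standard library are available. Lean on these libraries where they do the work, as an engineer would, in place of code of your own. Each camera call takes 0.05 s, during which the arm holds its last target. There are 200 camera calls.

TASK

Pick up the clear flap-mouth caddy, hold its mouth low over the ceramic saucer and tip it just far enough that the yellow flap swings open and all five glass pebbles slide out into the saucer, without upending it. Then set the caddy down again upright on the middle of its round cork mat, without dropping it, the flap fallen shut. Leave the saucer, the two jars, the funnel and the scoop where they stand.

Things in the scene. Friction and masses are not known exactly. Their poses are not given: they have to be found in the camera images.
- caddy: clear plastic caddy, white top and strap handle: 128 long (x), 66 wide (y), 80 high mm, 128 high with the handle; 0.34 kg empty. Origin: centre of its underside, z up, 5 mm over the shelf on the mat. The mouth, shut by the yellow flap, faces its own -x: the end with a yellow strip on top, at the start within 60 degrees of world -x. Flat floor 4 mm thick, no sill; walls 3 mm, 58 mm apart
- caddy_handle (a point): centre of the caddy's handle bar, 3 mm behind and 119 mm above the caddy's origin. The bar runs along the caddy's x: 94 long, 16 wide (y), 18 mm high, with 30 mm of free height below it and 66 mm clear between its two posts; grip it across its 16 mm
- caddy_lip (a point): middle of the front edge of the caddy's floor, upper face, over which the pebbles leave: 59 mm in front (-x) and 4 mm above the caddy's origin; 55 mm wide
- flap (a joint): the yellow flap that covers the mouth: a 66 mm long, 55 mm wide, 2 mm plate hung freely from a pin 49 mm in front of and 70.5 mm above the caddy's origin. Angle in rad, 0 shut (it then leans 11 degrees, foot forwards), growing as its foot swings forwards and out, 1.4 at most. No spring or latch: gravity keeps it shut while the caddy is upright, and it hangs plumb once the caddy is tipped forwards by more than 11 degrees
- pebble1: one of five alike flattened glass pebbles, blue or sea-green, 26 mm across, 14 mm thick, about 13 g; origin at its centre, z its short axis. They start lying in one layer on the caddy's floor, where they stay put until it is tipped by some 25 to 37 degrees
- pebble2: another glass pebble, like pebble1
- pebble3: another glass pebble, like pebble1
- pebble4: another glass pebble, like pebble1
- pebble5: another glass pebble, like pebble1
- saucer: deep white ceramic saucer, loose, 170 mm across its rim, 26 mm high, its flat inner floor 5 mm up and about 105 mm across, about 0.28 kg. Origin: centre of its underside
- mat: round cork mat fixed to the shelf, 190 mm across, 5 mm thick, on which the caddy stands. Origin: centre of its underside, on the shelf
- jar_red: closed glass jar of cucumbers with a red cap, 84 mm across, 125 mm high; origin: centre of its underside. Bystander
- jar_white: closed glass jar of tomatoes with a white cap, 84 mm across, 125 mm high; origin: centre of its underside. Bystander
- funnel: steel jar funnel standing upside down, rim 124 mm across with a tab to 89 mm from the axis, 78 mm high; origin: centre of its rim, on the shelf. Bystander
- scoop: yellow plastic scoop lying on the shelf, 186 mm long, 52 wide, 34 mm high; origin: at the back of its bowl, the bowl reaching 88 mm along its x, the handle 98 mm the other way. Bystander
Things that resemble listed ones, but are neither listed nor needed, are in the scene too. What is shaped like the caddy but blue is not meant.

How it is judged:
By the outcome, as a careful person would: the job done as asked, in the order asked, and still so for the second after the job is handed in, with the robot touching nothing.
It also fails if it takes over 58 s, if anything falls off the work surface, if the arm or the gripper's body presses on something with over 40 N, if the wrist force passes 120 N, or if a joint passes its speed limit or range.

## Working session

There is one attempt and no reset: what is moved stays moved. The work goes in short steps, Python scripts to look and compute and a shell command to move; the robot and the scene stay as the last step left them, time stands still between calls to the robot, and variables do not carry over. Pictures are saved under pics/ and viewed, at most 10 in all, crops included, and the job is handed in when it is done.

```bash
mkdir -p pics; cat > h.py <<'E'
import numpy as np, cv2
from workcell import telemetry, grab_frame, calibration, bot, outline_of, landmark_of
from scipy.spatial.transform import Rotation as R
def ray(cam,uv,z):
    c=calibration(cam);f=192/np.tan(np.radians(c['fovy'])/2);T=np.array(c['pose'])
    d=T[:3,:3]@np.array([(uv[0]-c['cx'])/f,(uv[1]-c['cy'])/f,1.]);o=T[:3,3]
    return o+d*(z-o[2])/d[2]
def proj(cam,p):
    c=calibration(cam);f=192/np.tan(np.radians(c['fovy'])/2);T=np.array(c['pose'])
    q=T[:3,:3].T@(np.array(p)-T[:3,3]);return np.round([c['cx']+f*q[0]/q[2],c['cy']+f*q[1]/q[2]],1)
def save(im,n): cv2.imwrite('pics/'+n+'.png',im[:,:,::-1])
E
python3 - <<'E'
from h import *
np.set_printoptions(precision=4,suppress=True)
s=grab_frame('scene');t=grab_frame('top')
save(np.vstack([s,t])[:,:], 'a')
im=np.hstack([cv2.resize(s,(400,300)),cv2.resize(t,(400,300))]);
save(t,'top0');save(s,'scene0')
H={'caddy':.005,'caddy_handle':.124,'caddy_lip':.009,'saucer':0,'mat':0,'jar_red':0,'jar_white':0,'funnel':0,'scoop':0}
for l,z in H.items():
  for cam in ('top','scene'):
    for d in landmark_of(l,cam)[:3]:
        print(l,cam,round(d['score'],2),np.round(d['xy'],1),ray(cam,d['xy'],z)[:2])
for cam in('top','scene'): print(calibration(cam))
print(telemetry.observe())
E
```

```text
caddy top 0.72 [142.6 295.4] [0.305  0.2717]
caddy top 0.63 [252.2 221. ] [0.4871 0.0169]
caddy scene 0.97 [276.1 157.5] [0.3107 0.267 ]
caddy scene 0.85 [244.  219.2] [0.4977 0.0092]
caddy_handle top 0.94 [127.6 298.5] [0.314  0.2679]
caddy_handle scene 0.94 [245.8 173.4] [0.4879 0.0251]
caddy_handle scene 0.63 [275.2 120.8] [0.3099 0.2623]
caddy_lip top 0.97 [126.3 313.7] [0.2632 0.3057]
caddy_lip top 0.89 [243.7 239.5] [0.4418 0.0363]
caddy_lip scene 0.77 [239.5 203.1] [0.4398 0.0383]
saucer top 0.63 [168.7 187.5] [0.5655 0.2261]
saucer scene 0.88 [328.7 199.1] [0.5587 0.2371]
mat top 0.75 [248.  212.4] [0.5083 0.0278]
mat top 0.74 [256.9 115.4] [0.7578 0.0115]
mat scene 0.93 [249.6 219.2] [0.5007 0.0239]
jar_red top 0.62 [152.2 131.2] [0.7091 0.2763]
jar_red top 0.53 [242.3 240.9] [0.4385 0.0398]
jar_red scene 0.7 [382.8 221.7] [0.7099 0.2694]
jar_red scene 0.24 [174.1 257.4] [ 0.5098 -0.1925]
jar_white top 0.85 [366.7 127.1] [ 0.734  -0.2693]
jar_white scene 0.58 [193.2 338.9] [ 0.7291 -0.2793]
funnel top 0.82 [256.7 113.2] [0.7637 0.0122]
funnel scene 0.65 [320.6 276.2] [0.754 
[... 503 characters left out ...]
': array([[ 0.6152,  0.4297, -0.661 ,  1.2758],
       [ 0.7884, -0.3443,  0.5099, -0.5525],
       [-0.0085, -0.8348, -0.5505,  0.709 ],
       [ 0.    ,  0.    ,  0.    ,  1.    ]])}
{'clock': 1.0, 'qpos': array([-1.2142,  0.5214, -0.0363,  1.5995,  0.0212,  1.0211, -0.1128]), 'qd': array([ 0.0001, -0.0001, -0.0011,  0.0008,  0.0003, -0.0003, -0.0007]), 'joint_efforts': array([ -0.0012, -92.686 ,   1.9783, -37.0258,   0.0181,   0.0019,
        -0.    ]), 'position': array([0.2587, 0.5689, 0.2036]), 'tool_rot': array([ 3.1416, -0.    ,  2.7148]), 'force': array([ 0.8006, -0.0976, -0.0299]), 'moment': array([-0.0343, -0.0165, -0.0336]), 'finger_force': 0.0, 'grip_width': 0.08520633451491275}
```

View pics/top0.png

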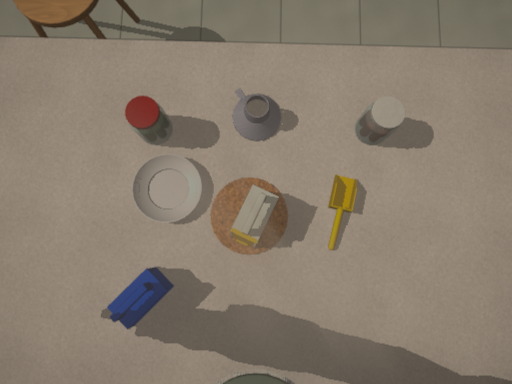

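View pics/scene0.png

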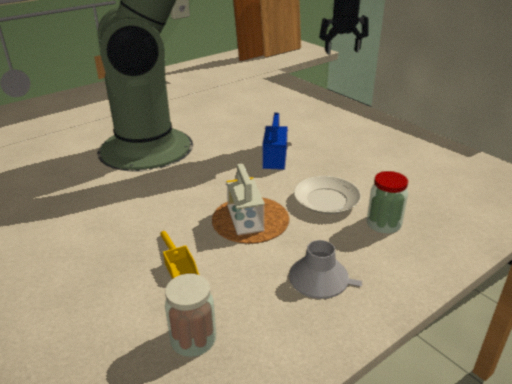

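The clear caddy with white strap and yellow strip is on the cork mat at top (255,215) and scene (245,205). The blue look-alike is at top (140,297) and scene (276,150). The clear one on the cork mat fits the description. The saucer is at top (168,188). I'll confirm with a crop.

```bash
python3 - <<'E'
from h import *
t=cv2.imread('pics/top0.png');s=cv2.imread('pics/scene0.png')
a=cv2.resize(t[170:260,205:295],(540,540),interpolation=cv2.INTER_CUBIC)
b=cv2.resize(s[155:245,210:250],(240,540),interpolation=cv2.INTER_CUBIC)
cv2.imwrite('pics/crop1.png',np.hstack([a,b]))
grab_frame('top')
for l,z in (('mat',.005),('saucer',.026)):
  o=outline_of(l,'top')
  for d in o[:2]:
    c=cv2.convexHull(np.argwhere(d['region'])[:,::-1].astype(np.float32));p=np.array([ray('top',q,z)[:2] for q in c[:,0]],np.float32)
    print(l,d['rect'],d['score'],cv2.minEnclosingCircle(p))
E
```

```text
mat [213.6, 174.9, 288.0, 256.6] 0.62 ((0.5039095282554626, 0.025260943919420242), 0.09502717107534409)
mat [232.3, 182.6, 280.6, 244.4] 0.37 ((0.5014756917953491, 0.01357303373515606), 0.07484577596187592)
saucer [131.8, 153.0, 201.7, 221.0] 0.57 ((0.5620404481887817, 0.2244102954864502), 0.08586139976978302)
```

View pics/crop1.png

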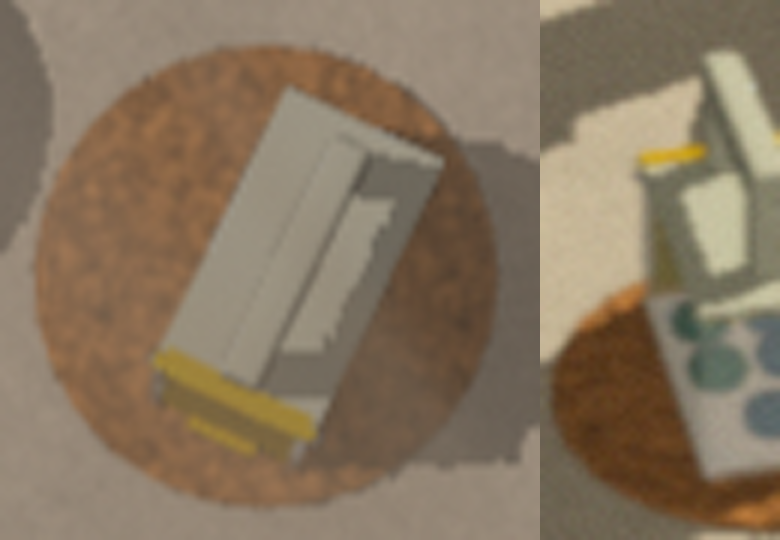

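The crop confirms it: clear body, white strap handle, yellow strip at the lower-left end, and pebbles inside. Next I'll work out its pose from the top-face corners.

```bash
python3 - <<'E'
from h import *
np.set_printoptions(precision=4,suppress=True)
P=lambda u,v,z: ray('top',(205+u/6-.4,170+v/6-.4),z)[:2]
c=[P(*q,.085) for q in((288,87),(443,160),(313,437),(157,352))]
ax=(c[0]+c[1]-c[2]-c[3])/2;print(np.array(c),np.mean(c,0),np.linalg.norm(ax),np.degrees(np.arctan2(ax[1],ax[0])))
h=[P(*q,.133) for q in((338,135),(370,155),(262,388),(222,372))]
ax=(h[0]+h[1]-h[2]-h[3])/2;print(np.array(h),np.mean(h,0),np.linalg.norm(ax),np.degrees(np.arctan2(ax[1],ax[0])))
E
```

```text
[[ 0.5646  0.018 ]
 [ 0.5384 -0.0406]
 [ 0.4346  0.0056]
 [ 0.4643  0.0639]] [0.5005 0.0117] 0.11198395663509153 -24.2960231708533
[[ 0.5396 -0.0002]
 [ 0.5328 -0.0116]
 [ 0.4504  0.0243]
 [ 0.4556  0.0383]] [0.4946 0.0127] 0.09117212309303194 -24.056975011142214
```

```bash
python3 -m inch '[[-0.034,-0.0315,0,0,0,0,0],[-0.034,-0.0315,0,0,0,0,0],[-0.034,-0.0315,0,0,0,0,0],[-0.034,-0.0315,0,0,0,0,0],[-0.034,-0.0315,0,0,0,0,0]]'
python3 -m inch '[[-0.034,-0.0315,0,0,0,0,0],[-0.034,-0.0315,0,0,0,0,0],[-0.034,-0.0315,0,0,0,0,0],[-0.034,-0.0315,0,0,0,0,0],[-0.034,-0.0315,0,0,0,0,0]]'
python3 -m inch '[[-0.034,-0.0315,0,0,0,0,0],[-0.034,-0.0315,0,0,0,0,0],[-0.034,-0.0315,0,0,0,0,0],[0,0,0,0,0,0,0]]'
python3 - <<'E'
from h import *
np.set_printoptions(precision=4,suppress=True)
s=telemetry.observe();print(s['position'],s['tool_rot'],s['qpos'],s['force'])
w=grab_frame('wrist');save(w,'w1')
for l,z in(('caddy_handle',.124),('caddy_lip',.009),('caddy',.005)):
  for d in landmark_of(l,'wrist')[:2]:print(l,d['score'],d['xy'],ray('wrist',d['xy'],z))
print(proj('wrist',[.495,.0127,.124]))
E
```

```text
clock: 1.65
position: [0.3488, 0.3534, 0.2037]
tool_rot: [3.141, 0.0, 2.715]
force: [1.3, 0.8, -0.3]
grip_width: 0.0853
finger_force: 0.0
clock: 2.15
position: [0.4383, 0.1397, 0.2039]
tool_rot: [3.141, 0.0, 2.715]
force: [1.7, 0.5, -0.6]
grip_width: 0.0858
finger_force: 0.0
clock: 2.55
position: [0.493, 0.0074, 0.2038]
tool_rot: [-3.14, 0.002, 2.708]
force: [-0.1, 2.9, -0.4]
grip_width: 0.0853
finger_force: 0.0
[0.493  0.0074 0.2038] [-3.1404  0.0018  2.7076] [-0.2771  0.3151  0.1758  1.9479 -0.0677  0.8834  1.0701] [-0.1125  2.8517 -0.4225]
caddy_handle 0.79 [257.9, 183.2] [0.4901 0.0171 0.124 ]
caddy_lip 0.78 [260.8, 106.9] [0.4361 0.048  0.009 ]
caddy 0.89 [259.7, 155.5] [0.4894 0.0233 0.005 ]
[254.  191.2]
```

View pics/w1.png

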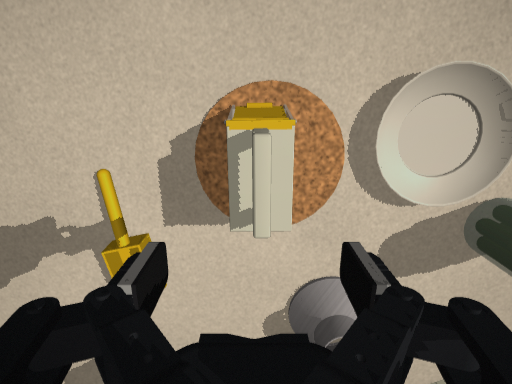

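The wrist view shows the clear caddy's strap running vertically from (261,130) to (262,238), centred between the fingers. The yellow strip is at (261,122), so the yaw is aligned. Going down.

```bash
python3 -m inch '[[0.004,0.006,0.02,0,0,0,0],[0,0,0.03,0,0,0,0],[0,0,0.03,0,0,0,0],[0,0,0.019,0,0,0,0],[0,0,0,0,0,0,0]]'
python3 -m inch '[[0,0,0,0,0,0,1],[0,0,0,0,0,0,1],[0,0,0,0,0,0,1],[0,0,0,0,0,0,1],[0,0,0,0,0,0,1]]' 80
python3 - <<'E'
from h import *
s=telemetry.observe();print(s)
w=grab_frame('wrist');save(w,'w2')
E
```

```text
clock: 3.25
position: [0.4888, 0.0214, 0.1028]
tool_rot: [-3.14, -0.003, 2.717]
force: [-0.4, -0.8, 0.5]
grip_width: 0.0853
finger_force: 0.0
clock: 3.75
position: [0.4907, 0.0199, 0.1054]
tool_rot: [3.141, 0.001, 2.714]
force: [-0.6, -1.2, 2.8]
grip_width: 0.0126
finger_force: 48.4
{'clock': 3.75, 'qpos': array([-0.26909436,  0.46048878,  0.14010852,  2.04271334, -0.10291477,
        0.64389309,  1.08262931]), 'qd': array([ 0.00270098,  0.0008351 ,  0.00065351,  0.00082453, -0.00327253,
       -0.00611422,  0.00048754]), 'joint_efforts': array([-2.02771068e+00, -7.02808356e+01,  2.47707523e+00, -2.43233836e+01,
       -6.48441911e-01, -6.40121251e-01, -3.21227079e-02]), 'position': array([0.49074682, 0.01990125, 0.10538491]), 'tool_rot': array([3.14140595e+00, 1.00816946e-03, 2.71449031e+00]), 'force': array([-0.60819606, -1.18479128,  2.7564072 ]), 'moment': array([-0.11623147, -0.09450264,  0.09223433]), 'finger_force': 48.36857797577977, 'grip_width': 0.012612350255215794}
```

```bash
python3 -m inch '[[0,0,0,0,0,0,1],[0,0,0,0,0,0,1],[0,0,-0.01,0,0,0,1],[0,0,-0.02,0,0,0,1],[0,0,0,0,0,0,1]]' 80
python3 - <<'E'
from h import *
save(np.hstack([cv2.resize(grab_frame(c),(400,300)) for c in('wrist','scene')]),'w3')
print(telemetry.observe()['force'],telemetry.observe()['moment'])
E
```

```text
clock: 4.3
position: [0.4916, 0.0204, 0.137]
tool_rot: [3.14, 0.003, 2.715]
force: [0.6, 0.7, 0.2]
grip_width: 0.0
finger_force: 0.0
[-0.31735678 -0.14579641 -1.59507481] [0.02206446 0.02798184 0.04262187]
```

View pics/w3.png

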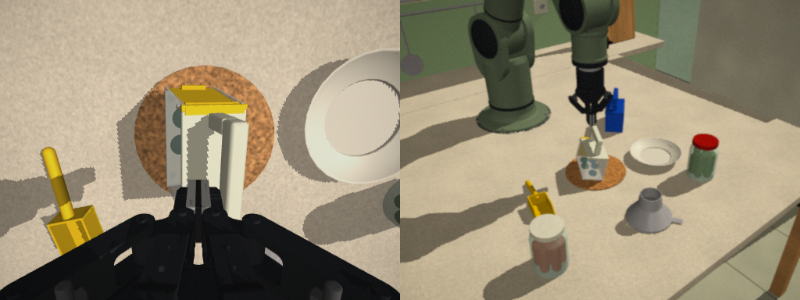

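The fingers are shut, empty, and beside the bar: the bar is at right (230,160) and the fingers at (200,190), so the grasp slipped off. I'll check how the caddy stands.

```bash
python3 - <<'E'
from h import *
s=grab_frame('scene');t=grab_frame('top');w=cv2.imread('pics/w2.png')[:,:,::-1]
f=lambda i,w,h:cv2.resize(i,(w,h),interpolation=cv2.INTER_CUBIC)
save(np.hstack([f(s[130:250,190:310],400,400),f(w,400,300)[:, :] if 0 else np.vstack([f(w,400,300),np.zeros((100,400,3),np.uint8)])]),'c2')
E
```

```text
(no output)
```

View pics/c2.png

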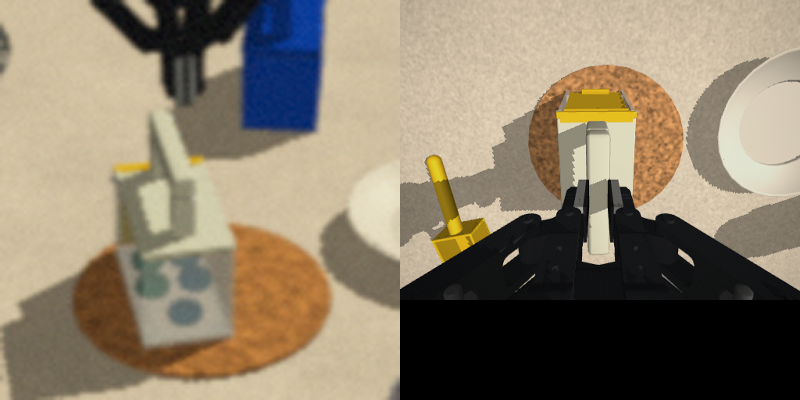

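```bash
python3 -m inch '[[0,0,-0.03,0,0,0,0],[0,0,-0.035,0,0,0,0],[0,0,0,0,0,0,0],[0,0,0,0,0,0,0]]' 80
cat >> h.py <<'E'
def tri(uvs):
    A=np.zeros((3,3));b=np.zeros(3)
    L=[]
    for cam,uv in uvs:
        p=ray(cam,uv,0.);o=np.array(calibration(cam)['pose'])[:3,3];d=(p-o)/np.linalg.norm(p-o);M=np.eye(3)-np.outer(d,d);A+=M;b+=M@o;L.append((M,o))
    x=np.linalg.solve(A,b);return x,[np.linalg.norm(M@(x-o)) for M,o in L]
E
python3 - <<'E'
from h import *
np.set_printoptions(precision=4,suppress=True)
s=telemetry.observe();print(s['position'],s['tool_rot'])
im={c:grab_frame(c) for c in('wrist','scene','top')}
for l,z in(('caddy_handle',.124),('caddy_lip',.009),('caddy',.005)):
  u=[]
  for c in im:
    r=[d for d in landmark_of(l,c) if ray(c,d['xy'],z)[0]>.4]
    if r: u.append((c,r[0]['xy']));print(l,c,round(r[0]['score'],2),np.round(r[0]['xy'],1),ray(c,r[0]['xy'],z))
  if len(u)>1:print('tri',tri(u))
save(np.hstack([cv2.resize(im['wrist'],(440,330)),cv2.resize(im['scene'][150:250,195:295],(330,330),interpolation=cv2.INTER_CUBIC)]),'w4')
E
```

```text
clock: 4.9
position: [0.4904, 0.0204, 0.1996]
tool_rot: [3.141, 0.0, 2.715]
force: [0.3, -0.3, -0.3]
grip_width: 0.0577
finger_force: 0.0
[0.4904 0.0204 0.1996] [3.1412 0.0004 2.7148]
caddy_handle wrist 0.57 [236.  189.2] [0.4839 0.006  0.124 ]
caddy_handle scene 0.69 [242.2 176.9] [0.4952 0.0092 0.124 ]
tri (array([0.4878, 0.009 , 0.1204]), [np.float64(0.0045359554052248705), np.float64(0.004535955405224802)])
caddy_lip wrist 0.66 [244.8 111.7] [0.4317 0.0352 0.009 ]
caddy_lip scene 0.67 [240.7 200.7] [0.433  0.0471 0.009 ]
tri (array([0.4348, 0.0396, 0.0131]), [np.float64(0.00512255771195434), np.float64(0.00512255771195441)])
caddy wrist 0.64 [243.5 161.4] [0.486  0.0081 0.005 ]
caddy scene 0.66 [239.4 220.2] [ 0.494  -0.0019  0.005 ]
tri (array([ 0.4865,  0.0057, -0.0028]), [np.float64(0.0018932061452197478), np.float64(0.0018932061452198033)])
```

View pics/w4.png

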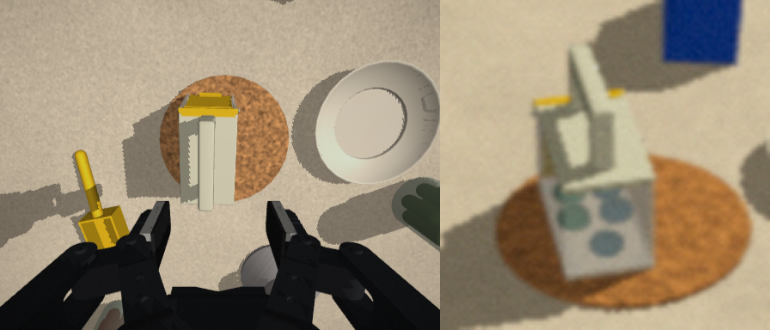

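```bash
python3 - <<'E'
from h import *
np.set_printoptions(precision=4,suppress=True)
s=telemetry.observe();T=R.from_euler('xyz',s['tool_rot']).as_matrix()
for uv in((239,142),(240,242)):
  p=ray('wrist',uv,.133);print(p,T.T@(p-s['position']))
save(grab_frame('wrist')[90:290,150:350],'x')
o=[d for d in outline_of('caddy','wrist')][0];print(o['rect'],o['score'])
m=cv2.imread('pics/x.png');g=m.astype(int).sum(2)
for r in(150,165,180,200,220,235): print(r,g[r-90,60:125:2])
E
```

```text
[0.4479 0.0267 0.133 ] [ 0.0413 -0.0118  0.0665]
[ 0.5281 -0.0103  0.133 ] [-0.0471 -0.0122  0.0665]
[206.2, 108.0, 278.8, 244.7] 0.6
150 [348 346 347 346 347 346 346 348 350 346 251 409 526 533 535 539 544 549
 555 559 475 543 543 542 542 542 543 541 542 544 541 544 540]
165 [345 346 346 347 346 535 538 537 537 537 380 411 527 533 534 540 544 550
 554 565 537 540 538 539 541 542 541 539 539 539 540 539 545]
180 [347 346 348 346 345 498 539 538 537 538 381 409 527 533 536 542 544 549
 553 554 538 539 540 540 541 538 540 540 540 540 540 540 570]
200 [335 347 345 345 344 345 536 537 539 535 376 412 524 529 533 537 541 546
 552 497 538 538 541 541 539 540 538 540 539 538 540 539 381]
220 [343 342 344 343 344 343 343 346 343 344 277 413 520 529 531 538 541 546
 552 448 534 537 537 536 536 539 536 537 536 539 542 556 323]
235 [369 403 402 407 403 536 535 537 534 533 373 411 519 527 531 535 540 544
 553 434 536 536 539 537 537 537 537 539 539 537 537 520 535]
```

The bar's shading has a rounded profile, so the first grip sat too high on its shoulder. I'll grip about 8 mm deeper.

```bash
python3 -m inch '[[-0.003,-0.012,0,0,0,0,0],[0,0,0.03,0,0,0,0],[0,0,0.035,0,0,0,0],[0,0,0.0375,0,0,0,0],[0,0,0,0,0,0,0]]'
python3 -m inch '[[0,0,0,0,0,0,0],[0,0,0,0,0,0,0]]'
python3 - <<'E'
from h import *
w=grab_frame('wrist');save(cv2.resize(w,(400,300)),'w5')
E
```

```text
clock: 6.1
position: [0.4856, 0.007, 0.094]
tool_rot: [-3.138, -0.005, 2.714]
force: [-0.4, 0.4, 1.0]
grip_width: 0.0857
finger_force: 0.0
clock: 6.3
position: [0.4891, 0.0078, 0.0988]
tool_rot: [3.141, 0.002, 2.714]
force: [0.3, -0.2, 0.4]
grip_width: 0.0854
finger_force: 0.0
```

View pics/w5.png

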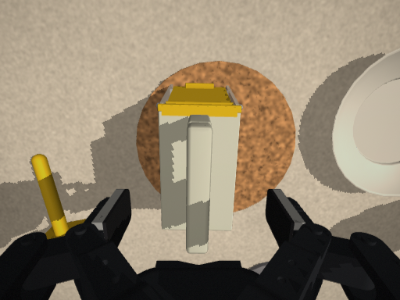

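The bar is centred at (199,185) between the pads at (110,215) and (287,215). Closing now, slightly lower.

```bash
python3 -m inch '[[0,0,0.003,0,0,0,0],[0,0,0,0,0,0,1],[0,0,0,0,0,0,1],[0,0,0,0,0,0,1],[0,0,0,0,0,0,1]]' 60
python3 -m inch '[[0,0,0,0,0,0,1],[0,0,0,0,0,0,1],[0,0,0,0,0,0,1]]'
```

```text
clock: 6.85
position: [0.4882, 0.0082, 0.0942]
tool_rot: [3.142, 0.0, 2.715]
force: [0.2, 0.6, -1.1]
grip_width: 0.0285
finger_force: 0.0
clock: 7.15
position: [0.4883, 0.0081, 0.0943]
tool_rot: [3.141, 0.0, 2.714]
force: [-0.7, -0.3, 6.0]
grip_width: 0.0141
finger_force: 59.4
```

```bash
python3 -m inch '[[0,0,0,0,0,0,1],[0,0,0,0,0,0,1],[0,0,0,0,0,0,1]]'
python3 -m inch '[[0,0,-0.003,0,0,0,1],[0,0,-0.003,0,0,0,1],[0,0,0,0,0,0,1]]'
```

```text
clock: 7.45
position: [0.4883, 0.0081, 0.0944]
tool_rot: [3.141, 0.0, 2.714]
force: [-1.5, 0.1, 6.9]
grip_width: 0.0144
finger_force: 59.4
clock: 7.75
position: [0.4882, 0.0081, 0.1004]
tool_rot: [3.142, 0.0, 2.715]
force: [-0.7, 0.0, -5.1]
grip_width: 0.0144
finger_force: 58.9
```

Lifted: load about 5 N, width steady. Lifting higher, then carrying it level to the saucer and turning the mouth away from the red jar.

```bash
python3 -m inch '[[0,0,-0.02,0,0,0,1],[0,0,-0.03,0,0,0,1],[0,0,-0.02,0,0,0,1],[-0.004,0.016,0,0,0,0,1],[-0.008,0.03,0,0,0,0,1]]' 70
python3 -m inch '[[-0.009,0.033,0,0,0,0,1],[-0.009,0.033,0,0,0,0,1],[-0.009,0.033,0,0,0,0,1],[-0.008,0.03,0,0,0,0,1],[-0.004,0.018,0,0,0,0,1]]'
python3 -m inch '[[0,0,0,0,0,0.1,1],[0,0,0,0,0,0.14,1],[0,0,0,0,0,0.14,1],[0,0,0,0,0,0.07,1],[0,0,0,0,0,0,1]]'
cat >> h.py <<'E'
LIP=np.array([.062,0,.085])
def lip():
    s=telemetry.observe();M=R.from_euler('xyz',s['tool_rot']).as_matrix();return s['position']+M@LIP,s,M
E
python3 - <<'E'
from h import *
np.set_printoptions(precision=4,suppress=True)
l,s,M=lip();print('lip',l,s['position'],s['tool_rot'],s['qpos'],s['grip_width'])
w=grab_frame('wrist');t=grab_frame('top');save(w,'w6');save(t,'t6')
for c,ll,z in(('wrist','saucer',0.),('top','saucer',0.),('wrist','caddy_lip',l[2]),('top','caddy_lip',l[2])):
  for d in landmark_of(ll,c)[:2]:print(ll,c,d['score'],d['xy'],ray(c,d['xy'],z))
for c in('wrist','top'):
  for d in outline_of('saucer',c)[:1]:
    h=cv2.convexHull(np.argwhere(d['region'])[:,::-1].astype(np.float32));p=np.array([ray(c,q,.026)[:2] for q in h[:,0]],np.float32);print(c,cv2.minEnclosingCircle(p))
E
```

```text
clock: 8.25
position: [0.5181, 0.0444, 0.1705]
tool_rot: [-3.142, 0.0, 2.712]
force: [1.1, -0.3, -5.6]
grip_width: 0.0137
finger_force: 72.1
clock: 8.75
position: [0.6152, 0.1656, 0.1687]
tool_rot: [3.142, -0.001, 2.717]
force: [-0.9, -0.6, -4.5]
grip_width: 0.0139
finger_force: 72.1
clock: 9.25
position: [0.6141, 0.1634, 0.169]
tool_rot: [-3.14, -0.0, 2.264]
force: [0.1, 0.6, -4.9]
grip_width: 0.0134
finger_force: 72.1
lip [0.5744 0.211  0.084 ] [0.6141 0.1634 0.169 ] [-3.1403 -0.0003  2.2643] [-0.5274  0.5906  0.2651  1.6146 -0.1786  0.9616  0.491 ] 0.013411201064852545
saucer wrist 0.63 [255.0, 93.2] [0.5643 0.2251 0.    ]
saucer top 0.95 [168.2, 189.9] [0.5595 0.227  0.    ]
caddy_lip wrist 0.73 [255.1, 115.1] [0.5763 0.2104 0.084 ]
caddy_lip top 0.56 [164.6, 173.1] [0.5851 0.2177 0.084 ]
wrist ((0.5622960329055786, 0.22419887781143188), 0.08465073257684708)
top ((0.539802074432373, 0.18292197585105896), 0.06707622855901718)
```

The lip is confirmed at (0.574,0.211), with the saucer centre at (0.5625,0.2245). Lowering, then tipping about the lip.

```bash
python3 -m inch '[[0,0,0.012,0,0,0,1],[0,0,0.016,0,0,0,1],[0,0,0.008,0,0,0,1],[0,0,0,0,0,0,1]]'
python3 -m inch '[[0.007,0,-0.0047,0,-0.08,0,1],[0.007,0,-0.0047,0,-0.08,0,1],[0.007,0,-0.0047,0,-0.08,0,1],[0.007,0,-0.0047,0,-0.08,0,1],[0.007,0,-0.0047,0,-0.08,0,1]]'
python3 -c "
from h import *
l,s,M=lip();print(l,np.degrees(np.arccos(-M[2,2])),s['qpos'])"
```

```text
clock: 10.05
position: [0.6137, 0.1625, 0.1325]
tool_rot: [-3.139, -0.001, 2.265]
force: [0.1, -0.8, -4.6]
grip_width: 0.0136
finger_force: 72.1
clock: 10.55
position: [0.5903, 0.1927, 0.1527]
tool_rot: [3.139, 0.403, 2.264]
force: [0.6, 1.5, -5.5]
grip_width: 0.0134
finger_force: 72.2
[0.57533477 0.21110488 0.05024109] 23.068173414655945 [-1.00976849  0.61845673  0.54169639  1.80689061  0.14202419  0.73503283
  0.02790566]
```

```bash
python3 -m inch '[[0.0048,0,-0.002,0,-0.05,0,1],[0.0048,0,-0.002,0,-0.05,0,1],[0.0048,0,-0.002,0,-0.05,0,1],[0.0048,0,-0.002,0,-0.05,0,1],[0.0048,0,-0.002,0,-0.05,0,1]]'
python3 -m inch '[[0,0,0,0,0,0,1],[0,0,0,0,0,0,1],[0,0,0,0,0,0,1]]'
cat > pb.py <<'E'
from h import *
import sys
np.set_printoptions(precision=3,suppress=True)
l,s,M=lip();print(l,np.degrees(np.arccos(-M[2,2])),s['qpos'],s['grip_width'],s['force'])
for c in('scene','top'):
  t=grab_frame(c);save(t,c+sys.argv[1])
  for i in range(1,2):
    for d in landmark_of('pebble%d'%i,c):print(c,round(d['score'],2),np.round(d['xy']),ray(c,d['xy'],.015))
E
python3 pb.py p1
```

```text
clock: 11.05
position: [0.5737, 0.2129, 0.1494]
tool_rot: [3.139, 0.651, 2.264]
force: [0.4, -0.5, -6.2]
grip_width: 0.0138
finger_force: 72.3
clock: 11.35
position: [0.5742, 0.2112, 0.1495]
tool_rot: [3.14, 0.649, 2.263]
force: [0.3, -0.2, -4.5]
grip_width: 0.0138
finger_force: 72.3
[0.576 0.21  0.044] 37.17413932803916 [-1.29   0.745  0.718  1.86   0.288  0.711 -0.245] 0.013842483885275538 [ 0.251 -0.169 -4.463]
scene 0.64 [329. 195.] [0.562 0.235 0.015]
scene 0.59 [320. 196.] [0.55  0.214 0.015]
top 0.61 [170. 190.] [0.557 0.218 0.015]
top 0.55 [170. 198.] [0.538 0.218 0.015]
```

Pebbles are sliding out at 37°. Tipping a little further, then waiting.

```bash
python3 -m inch '[[0.0044,0,-0.003,0,-0.05,0,1],[0.0035,0,-0.0023,0,-0.04,0,1],[0,0,0,0,0,0,1],[0,0,0,0,0,0,1],[0,0,0,0,0,0,1]]'
python3 pb.py p2
python3 - <<'E'
import cv2,numpy as np
s=cv2.imread('pics/scenep2.png');t=cv2.imread('pics/topp2.png')
f=lambda i:cv2.resize(i,(400,400),interpolation=cv2.INTER_CUBIC)
cv2.imwrite('pics/v.png',np.hstack([f(s[120:240,260:380]),f(t[130:230,120:220])]))
E
```

```text
clock: 12.05
position: [0.568, 0.2183, 0.1486]
tool_rot: [3.141, 0.739, 2.263]
force: [0.4, -1.1, -4.2]
grip_width: 0.0139
finger_force: 72.4
[0.575 0.21  0.044] 42.34241941707337 [-1.374  0.808  0.77   1.867  0.321  0.718 -0.327] 0.013910891811687226 [ 0.362 -1.074 -4.181]
scene 0.62 [334. 198.] [0.577 0.236 0.015]
scene 0.6 [323. 192.] [0.541 0.231 0.015]
scene 0.47 [325. 211.] [0.604 0.177 0.015]
scene 0.46 [316. 202.] [0.565 0.186 0.015]
top 0.6 [182. 184.] [0.574 0.192 0.015]
top 0.41 [163. 197.] [0.539 0.236 0.015]
```

View pics/v.png

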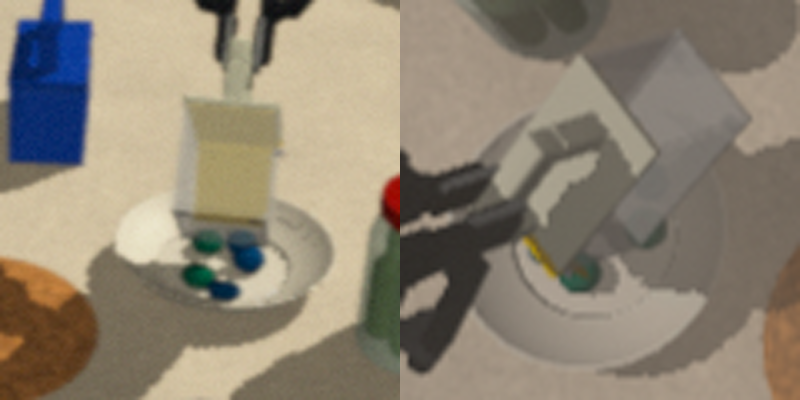

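All five pebbles show in the saucer in the scene crop, at (207,242), (243,238), (249,257), (200,275) and (224,290), and the caddy looks empty. Raising, then tipping back level.

```bash
python3 -m inch '[[-0.008,0,-0.009,0,0,0,1],[-0.017,0,-0.018,0,0,0,1],[-0.017,0,-0.018,0,0,0,1],[0,0,0,0,0,0,1]]'
python3 -m inch '[[-0.0041,0,0.0033,0,0.05,0,1],[-0.0082,0,0.0066,0,0.1,0,1],[-0.0082,0,0.0066,0,0.1,0,1],[-0.0082,0,0.0066,0,0.1,0,1],[-0.0082,0,0.0066,0,0.1,0,1]]'
python3 -m inch '[[-0.0082,0,0.0066,0,0.1,0,1],[-0.0082,0,0.0066,0,0.1,0,1],[-0.0057,0,0.0046,0,0.07,0,1],[-0.0016,0,0.0013,0,0.02,0,1],[0,0,0,0,0,0,1]]'
python3 pb.py p3
```

```text
clock: 12.65
position: [0.5691, 0.2186, 0.213]
tool_rot: [3.136, 0.739, 2.26]
force: [1.0, -0.6, -5.4]
grip_width: 0.0139
finger_force: 72.4
clock: 13.15
position: [0.598, 0.1824, 0.2047]
tool_rot: [3.14, 0.286, 2.265]
force: [-0.9, -0.4, -5.6]
grip_width: 0.0138
finger_force: 72.2
clock: 13.65
position: [0.615, 0.1606, 0.1893]
tool_rot: [-3.14, 0.001, 2.262]
force: [-0.4, 0.1, -5.0]
grip_width: 0.0136
finger_force: 72.2
[0.575 0.208 0.104] 0.09279967674524163 [-0.578  0.579  0.351  1.598 -0.223  1.005  0.532] 0.013636317467704474 [-0.416  0.146 -4.969]
scene 0.57 [323. 209.] [0.596 0.178 0.015]
scene 0.52 [319. 205.] [0.577 0.184 0.015]
top 0.44 [165. 184.] [0.572 0.231 0.015]
top 0.43 [182. 186.] [0.569 0.191 0.015]
top 0.42 [165. 199.] [0.534 0.229 0.015]
```

```bash
python3 -m inch '[[-0.004,-0.019,0,0,0,0,1],[-0.007,-0.033,0,0,0,0,1],[-0.007,-0.034,0,0,0,0,1],[-0.007,-0.034,0,0,0,0,1],[-0.007,-0.033,0,0,0,0,1]]'
python3 -m inch '[[-0.0044,-0.019,0.01,0,0,0,1],[0,0,0.02,0,0,0,1],[0,0,0.01,0,0,0,1],[0,0,0,0,0,0,1],[0,0,0,0,0,0,1]]'
python3 - <<'E'
from h import *
np.set_printoptions(precision=4,suppress=True)
l,s,M=lip();print('lip',l,s['position'],s['tool_rot'])
im={c:grab_frame(c) for c in('wrist','top','scene')}
f=lambda i:cv2.resize(i,(400,400),interpolation=cv2.INTER_CUBIC)
save(np.hstack([f(im['scene'][130:250,225:375]) ,f(im['top'][130:250,115:295])]),'v3')
for c in im:
  for ll,z in(('mat',0.),('caddy_lip',l[2]),('caddy',l[2]-.004)):
    for d in landmark_of(ll,c)[:2]:print(ll,c,round(d['score'],2),np.round(d['xy']),ray(c,d['xy'],z))
  for d in outline_of('mat',c)[:1]:
    h=cv2.convexHull(np.argwhere(d['region'])[:,::-1].astype(np.float32));p=np.array([ray(c,q,.005)[:2] for q in h[:,0]],np.float32);print(c,cv2.minEnclosingCircle(p),cv2.fitEllipse(p))
  for d in landmark_of('pebble1',c):print('  peb',c,round(d['score'],2),np.round(d['xy']))
E
```

```text
clock: 14.35
position: [0.5166, 0.0397, 0.1902]
tool_rot: [3.141, 0.001, 2.267]
force: [0.9, -0.3, -4.3]
grip_width: 0.014
finger_force: 72.2
clock: 14.85
position: [0.5064, 0.0248, 0.1503]
tool_rot: [-3.142, 0.0, 2.266]
force: [-0.1, 0.0, -5.0]
grip_width: 0.0138
finger_force: 72.2
lip [0.4667 0.0724 0.0653] [0.5064 0.0248 0.1503] [-3.1415  0.0003  2.266 ]
caddy_lip wrist 0.88 [256. 116.] [0.469  0.072  0.0653]
caddy_lip wrist 0.37 [453.  48.] [0.5554 0.2108 0.0653]
caddy wrist 0.9 [256. 180.] [0.5052 0.0284 0.0613]
wrist ((0.5010802149772644, 0.02452392689883709), 0.09499036520719528) ((0.5009788870811462, 0.024465199559926987), (0.18900389969348907, 0.1890823394060135), 99.9211196899414)
  peb wrist 0.93 [432. 100.]
  peb wrist 0.81 [422.  26.]
  peb wrist 0.66 [451.  18.]
  peb wrist 0.66 [411.  78.]
  peb wrist 0.58 [454.  45.]
caddy_lip top 0.88 [127. 314.] [0.2722 0.2864 0.0653]
caddy top 0.88 [142. 297.] [0.3089 0.2562 0.0613]
  peb top 0.62 [166. 197.]
  peb top 0.6 [163. 184.]
  peb top 0.5 [183. 176.]
  peb top 0.47 [155. 192.]
mat scene 0.88 [251. 219.] [0.5012 0.0266 0.    ]
caddy scene 0.96 [253. 201.] [0.5144 0.0239 0.0613]
caddy scene 0.68 [274. 156.] [0.3798 0.2012 0.0613]
scene ((0.5033860802650452, 0.023641735315322876), 0.09733492881059647) ((0.5038466453552246, 0.024403207004070282), (0.1884187012910843, 0.19347073137760162), 24.95735740661621)
  peb scene 0.63 [332. 196.]
  peb scene 0.58 [318. 204.]
  peb scene 0.55 [331. 195.]
  peb scene 0.52 [324. 210.]
  peb scene 0.5 [323. 192.]
```

View pics/v3.png

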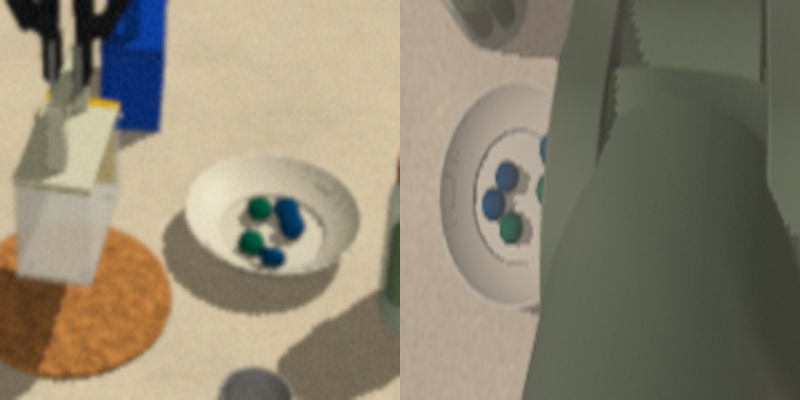

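The view shows all five pebbles in the saucer (scene crop (260,207) to (270,257)), the caddy empty and upright above the mat. Lowering onto the mat centre (0.502,0.0245).

```bash
python3 -m inch '[[0,-0.0035,0.015,0,0,0,1],[0,0,0.02,0,0,0,1],[0,0,0.012,0,0,0,1],[0,0,0.004,0,0,0,1],[0,0,0,0,0,0,1]]'
python3 -m inch '[[0,0,0.002,0,0,0,1],[0,0,0.001,0,0,0,1],[0,0,0.001,0,0,0,1],[0,0,0,0,0,0,1]]'
```

```text
clock: 16.25
position: [0.5033, 0.0218, 0.0988]
tool_rot: [-3.141, -0.0, 2.265]
force: [0.4, 0.3, -5.3]
grip_width: 0.0137
finger_force: 72.2
clock: 16.65
position: [0.5034, 0.0219, 0.0951]
tool_rot: [3.141, 0.0, 2.265]
force: [0.4, 0.4, -4.8]
grip_width: 0.0139
finger_force: 72.2
```

```bash
python3 -m inch '[[0,0,0.001,0,0,0,1],[0,0,0.0005,0,0,0,1],[0,0,0,0,0,0,1],[0,0,0,0,0,0,1]]'
```

```text
clock: 17.05
position: [0.5035, 0.022, 0.0944]
tool_rot: [3.141, -0.0, 2.265]
force: [-6.5, 0.6, 18.4]
grip_width: 0.014
finger_force: 75.1
```

```bash
python3 -m inch '[[0,0,-0.0007,0,0,0,1],[0,0,0,0,0,0,1],[0,0,0,0,0,0,1]]'
python3 -m inch '[[0,0,0,0,0,0,0.9],[0,0,0,0,0,0,0.8],[0,0,0,0,0,0,0.6],[0,0,0,0,0,0,0.3],[0,0,0,0,0,0,0]]' 20
python3 -m inch '[[0,0,0,0,0,0,0],[0,0,0,0,0,0,0],[0,0,0,0,0,0,0],[0,0,0,0,0,0,0],[0,0,0,0,0,0,0]]'
```

```text
clock: 17.35
position: [0.5035, 0.022, 0.0944]
tool_rot: [3.141, -0.0, 2.265]
force: [-2.5, 1.2, 6.8]
grip_width: 0.0138
finger_force: 73.6
clock: 17.85
position: [0.5034, 0.0218, 0.0942]
tool_rot: [-3.142, 0.0, 2.265]
force: [-0.2, -0.2, 0.5]
grip_width: 0.0602
finger_force: 0.0
clock: 18.35
position: [0.5034, 0.0218, 0.0942]
tool_rot: [-3.142, -0.0, 2.265]
force: [0.3, 0.1, 0.1]
grip_width: 0.0856
finger_force: 0.0
```

```bash
python3 -m inch '[[0,0,-0.02,0,0,0,0],[0,0,-0.04,0,0,0,0],[0,0,-0.04,0,0,0,0],[0,0,-0.02,0,0,0,0],[0,0,0,0,0,0,0]]'
python3 - <<'E'
from h import *
np.set_printoptions(precision=4,suppress=True)
print(telemetry.observe()['position'])
for c in('wrist','scene'):
  save(grab_frame(c),'end'+c)
  for ll,z in(('mat',0.),('caddy_lip',.009),('caddy',.005),('caddy_handle',.124),('saucer',0.),('funnel',0),('jar_red',0),('jar_white',0),('scoop',0)):
    for d in landmark_of(ll,c)[:1]:print(ll,c,round(d['score'],2),np.round(d['xy']),ray(c,d['xy'],z))
print(proj('wrist',[.502,.0245,.005]),proj('scene',[.502,.0245,.005]))
for d in outline_of('mat','wrist')[:1]:
    h=cv2.convexHull(np.argwhere(d['region'])[:,::-1].astype(np.float32));p=np.array([ray('wrist',q,.005)[:2] for q in h[:,0]],np.float32);print(cv2.minEnclosingCircle(p))
for d in landmark_of('pebble1','scene'):print('peb',round(d['score'],2),np.round(d['xy']))
E
```

```text
clock: 18.85
position: [0.5047, 0.022, 0.2168]
tool_rot: [3.137, 0.002, 2.265]
force: [-0.3, -0.2, -0.5]
grip_width: 0.0853
finger_force: 0.0
[0.5047 0.022  0.2168]
caddy_lip wrist 0.84 [252. 107.] [0.4603 0.0696 0.009 ]
caddy wrist 0.67 [253. 155.] [0.4988 0.0247 0.005 ]
caddy_handle wrist 0.6 [251. 183.] [0.5004 0.0203 0.124 ]
saucer wrist 0.92 [398.  59.] [0.5594 0.2232 0.    ]
funnel wrist 0.57 [378. 266.] [ 0.7459  0.0144 -0.    ]
jar_red wrist 0.94 [505. 119.] [0.715  0.2624 0.    ]
jar_white wrist 0.74 [166. 272.] [ 0.5132 -0.1935  0.    ]
scoop wrist 0.58 [168. 272.] [ 0.5157 -0.1926  0.    ]
mat scene 0.59 [250. 218.] [0.4957 0.0277 0.    ]
caddy_lip scene 0.86 [257. 204.] [0.4695 0.071  0.009 ]
caddy scene 0.63 [274. 156.] [0.3    0.2663 0.005 ]
caddy_handle scene 0.88 [272. 120.] [0.2982 0.2595 0.124 ]
saucer scene 0.57 [325. 199.] [0.5526 0.2309 0.    ]
jar_red scene 0.94 [384. 222.] [0.712 0.272 0.   ]
jar_white scene 0.69 [193. 339.] [ 0.7291 -0.2803  0.    ]
scoop scene 0.78 [174. 260.] [ 0.5165 -0.1959  0.    ]
[254.  155.9] [250.1 217.7]
((0.4985197186470032, 0.02430270053446293), 0.09455592185258865)
peb 0.64 [334. 198.]
peb 0.55 [318. 206.]
peb 0.44 [330. 196.]
peb 0.37 [318. 196.]
```

The caddy sits within about 1 mm of the mat centre, and nothing else has moved. Handing in.

```bash
python3 -c "
from workcell import bot
print(bot.job_done())"
```

```text
the job is handed in; nothing more can be done
None
```

I poured all five pebbles into the saucer at a 42° tip, set the caddy down upright within about 1 mm of the mat's centre, and handed the job in at about 19–20 s; the first grip slipped off the handle just as the lift began and shifted the caddy roughly 14 mm before I regripped deeper, the bystanders I re-measured hadn't moved, and I didn't check by camera that the flap had fallen shut.

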